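# Unlock the dryer console and start it

### The arm

A 6-joint arm with a two-finger parallel gripper is mounted at the origin on the work surface. World frame = base frame: x ahead of the robot, y to its left, z up, the work surface at z = 0. Lengths are in mm, angles in rad, forces in N, time in s.
With the tool pointing down it reaches from about 250 to 800 mm from the base axis. Payload 3.9 kg.
Tool frame: the origin (TCP) lies midway between the tips of the shut fingers; the grasp point (between the pads) lies 19 mm behind it; z points along the fingers, y is the line along which they close (so a half turn about z gives the same grasp; the last joint's range is limited). The gripper opens to 85 mm and grips with 20 to 120 N. Pads are 22 mm wide; open, the fingers measure 114 mm over their backs; the gripper's body (76 mm by 85 mm) begins 54 mm behind the grasp point. The pads swing forward as they close: fully open they stand 13 mm farther back than shut.
Start: joints at [-1.197, 0.26, -0.138, 1.173, 0, 1.571], TCP at [191.701, -488.739, 200.904] pointing down, gripper open.
Joint ranges: [-2.78, 2.78], [-0.83, 1.72], [-1.28, 1.37], [-1.9, 2.12], [-1.57, 1.48], [-3.14, 3.14]. Speed limits (rad/s): [2.57, 2.57, 3.14, 3.14, 3.14, 3.14].

### API

Orientations are given as a unit quaternion [w, x, y, z].
In Python, from station import arm, snapshot, ticket gives the robot as it stands. The module is installed in compiled form; this text tells all that it offers.
- The arm moves only by the tool arm_command, never from a script. Its argument "targets" is a list of rows, each an object with "xyz": the shift along the tool's x, y, z normalised to -1 to 1, where 1 is 0.4 m, a list of three; "turn": the turn, a rotation vector about the tool's x, y, z normalised to -1 to 1, where 1 is 60 degrees, a list of three; "fingers": the opening, from 0 (shut) to 1 (fully open). In form: [{"xyz": [x, y, z], "turn": [rx, ry, rz], "fingers": fingers}, ...]. A call has 1 to 20 rows; each row is the pose to reach, as a shift and turn from the pose commanded when the call began, along the tool's axes at that moment; what a row does not reach only later rows make up. A row lasts 1/10 s, in which the tool goes at most 50 mm and 8.59 degrees, less where a joint would pass 70% of its speed; a pose out of reach is approached as far as the arm can. A call with a number of a shift or a turn outside -1 to 1 is refused whole. A call with a gripper value outside its range is refused whole. The fingers move at their own pace and stop on an object; "force" is the grip in N (left out, the last holds). Time passes only in rows, so rows that repeat a pose let the fingers close. It gives the time, the measured TCP pose, the force, the opening and the grip force at its end, in the units of the state.
- arm.get_obs(): the state, without advancing time (a new reading comes with each control period).
- snapshot(name): name is "side" or "top"; returns a dict with "frame" (384x512x3 uint8, red, green, blue), "range_z" (384x512 float32, mm along the optical axis (not along the pixel's ray), 0 where there is no reading), "intrinsics" (3x3 intrinsics, pixels), "rvec" (rotation vector, rad) and "tvec" (3), from world to camera coordinates, as OpenCV has them. Camera axes: x right, y down, z forward; pixel columns grow to the right and rows downward; lengths in mm; the calibration is good to about 2 mm. A picture is of the moment at which its call begins.
- ticket.job_done(): hands the job in; it is judged then, once.
The state is a dict: "t": time; "joints": joint angles; "qvel": joint speeds; "effort": joint torques, N m; "position": TCP position; "tcp_rot": TCP orientation; "ft_force": force on the tool from outside, world axes, zero at the start; "wrist_torque": the same for the moment, N m; "gripper_width": finger opening in mm; "grip_force": force on a finger pad.
Only numpy, scipy, OpenCV 4.12 (cv2) and the standard library are available. Lean on these libraries where they do the work, as an engineer would, in place of code of your own. Each camera call takes 0.05 s, during which the arm holds its last target. There are 200 camera calls.

### The job

Start the dryer from its console: with the fingertips, push the yellow child-lock slide to its open end (beside the white dot) until it stops, then press the green start key gently right down and let it come up again. Do not touch the red or blue key, do not shift the bottles or the cup, and finish with the hand clear of everything.

Things in the scene. Friction and masses are not known exactly. Their poses are not given: they have to be found in the camera images.
- console: White control console of the dryer with a grey top face, 210 mm (its x) by 310 mm (its y), 50 mm high, fixed to the counter. Origin: centre of its underside, at counter height. The row of three keys lies on its +x half, the child-lock slide on its -x half; which key is in which place varies.
- start_key_base: Housing of the green push key (start): a fixed black round collar, 52 mm across and 12 mm high, on the console's top with the green cap, 36 mm across, in its middle; the cap stands 23 mm above the console's top face when up and 16 mm when fully down. The collar counts as part of the key. Origin: centre of its underside, on the console's top face.
- start_key_top (a point): Centre of the top face of the green key's cap, 36 mm across; this is the point to press straight down. It moves with the cap.
- start_key (a joint): How far the green key is pressed, in m: 0 is up, 0.007 is fully down. A spring brings it back up; about 5 N holds it fully down.
- stop_key_base: Housing of the red push key (stop): a fixed black round collar, 52 mm across and 12 mm high, on the console's top with the red cap, 36 mm across, in its middle; the cap stands 23 mm above the console's top face when up and 16 mm when fully down. The collar counts as part of the key. Origin: centre of its underside, on the console's top face.
- stop_key_top (a point): Centre of the top face of the red key's cap, 36 mm across; this is the point to press straight down. It moves with the cap.
- stop_key (a joint): How far the red key is pressed, in m: 0 is up, 0.007 is fully down. A spring brings it back up; about 5 N holds it fully down.
- delay_key_base: Housing of the blue push key (delayed start): a fixed black round collar, 52 mm across and 12 mm high, on the console's top with the blue cap, 36 mm across, in its middle; the cap stands 23 mm above the console's top face when up and 16 mm when fully down. The collar counts as part of the key. Origin: centre of its underside, on the console's top face.
- delay_key_top (a point): Centre of the top face of the blue key's cap, 36 mm across; this is the point to press straight down. It moves with the cap.
- delay_key (a joint): How far the blue key is pressed, in m: 0 is up, 0.007 is fully down. A spring brings it back up; about 5 N holds it fully down.
- lock_track: Fixed black track of the child lock on the console's top, 40 mm (x) by 130 mm (y), 6 mm thick, with an orange bar on its locked (-y) end and a white dot on its open (+y) end. Origin: centre of its underside. The thumb piece slides along the track's +y axis to open.
- lock_top (a point): Centre of the top face of the child lock's yellow thumb piece: a block 32 mm (across the track) by 20 mm (along the track) by 22 mm high, standing 0.5 mm above the track's 6 mm plate. It moves with the block; its axes are those of the track. The thumb piece is pushed with the fingertips against its side that faces the orange bar.
- lock_open_mark (a point): Centre of the white dot on the open end of the track, 50 mm from the track's middle; fully open, the thumb piece stops with its edge 4 mm short of the dot (12 mm short of its centre).
- lock (a joint): Position of the child-lock thumb piece along the track's +y, in m: 0 is fully locked (its middle 22 mm on the locked side of the track's middle), 0.05 is fully open, at its end stop. It starts at or near locked, slides with about 1.5 N of friction and stays where it is left.
- detergent: Loose turquoise detergent bottle, 72 mm across, 190 mm tall, standing on the counter beside the console. Origin: centre of its underside.
- stain_remover: Loose purple bottle with white cap, 60 mm across, 170 mm tall, standing on the counter. Origin: centre of its underside.
- dosing_cup: Loose blue open dosing cup, 64 mm across the rim, 55 mm tall, standing on the counter. Origin: centre of its underside.
Not all that is in view belongs to the job. Of the things shaped like the dosing_cup, the blue one is meant.

How it is judged (in metres and radians):
On the way, in this order (a step that is already met when the one before it is completed fails the run):
1. the child-lock slide is pushed to its open end (value of joint lock above 0.043 m), for 0.1 s.
2. the green start key is pressed right down with the lock open (value of joint start_key above 0.005 m and value of joint lock above 0.043 m), for 0.05 s.
At the end, for the whole second after the job is handed in: The child lock stands within 7 mm of its open end stop, all three keys are up (within 1.5 mm), and the bottles and the cup stand upright and still within 12 mm of where they began (value of joint lock above 0.043 m and value of joint each of start_key, stop_key, delay_key below 0.0015 m and distance of each of detergent, stain_remover, dosing_cup from where it was at the start of the episode below 0.012 m and angle between each of detergent, stain_remover, dosing_cup's own z axis and vertical below 0.2 rad and linear speed of each of detergent, stain_remover, dosing_cup below 0.02 m/s); the robot touches nothing.
It fails at once if the start key is pressed before the child lock is open (value of joint start_key above 0.002 m and value of joint lock below 0.04 m).
It fails at once if the start key is pushed hard (over 30 N) instead of gently (contact force between anything else and start_key_base above 30 N).
It fails at once if the red key is touched (contact force between anything else and stop_key_base above 0.5 N or value of joint stop_key above 0.001 m).
It fails at once if the blue key is touched (contact force between anything else and delay_key_base above 0.5 N or value of joint delay_key above 0.001 m).
It fails at once if a bottle or the cup is shifted, tipped or lifted (distance of any of detergent, stain_remover, dosing_cup from where it was at the start of the episode above 0.012 m or angle between any of detergent, stain_remover, dosing_cup's own z axis and vertical above 0.2 rad).
It also fails if it takes over 42 s, if anything falls off the work surface, if the arm or the gripper's body presses on something with over 40 N, if the wrist force passes 120 N, or if a joint passes its speed limit or range.

## Working session

There is one attempt and no reset: what is moved stays moved. The work goes in short steps, Python scripts to look and compute and a tool call to move; the robot and the scene stay as the last step left them, time stands still between calls to the robot, and variables do not carry over. Pictures are saved under pics/ and viewed, at most 10 in all, crops included, and the job is handed in when it is done.

Besides the shell and the picture viewer there is one more tool, called after "Request:" by a JSON object that holds its "api" and its "payload". arm_command: Moves the arm, as the interface text tells. Scaled input: -1 to 1 covers 0.4 m each way for a shift and 60 degrees each way for a turn. Its arguments: {"type":"object","properties":{"targets":{"type":"array","items":{"type":"object","properties":{"xyz":{"type":"array","items":{"type":"number"}},"turn":{"type":"array","items":{"type":"number"}},"fingers":{"type":"number"}}}},"force":{"type":"number"}},"required":["targets"]}

```bash
mkdir -p pics; cat > h.py <<'E'
import numpy as np, cv2
from station import arm, snapshot, ticket
def world(s,u,v,z=None):
    K=s["intrinsics"];R=cv2.Rodrigues(np.array(s["rvec"],float))[0];t=np.array(s["tvec"],float).ravel()
    d=R.T@np.linalg.solve(K,[u,v,1.]);c=-R.T@t
    if z is None: return c+d*s["range_z"][int(round(v)),int(round(u))]
    return c+d*(z-c[2])/d[2]
def save(s,n,box=None,k=1):
    f=s["frame"][:,:,::-1]
    if box: f=f[box[1]:box[3],box[0]:box[2]]
    cv2.imwrite(f"pics/{n}.png",cv2.resize(f,None,fx=k,fy=k,interpolation=cv2.INTER_CUBIC))
E
python3 - <<'E'
from h import *
import pickle
o=arm.get_obs();print(o)
d={}
for n in("top","side"):
    d[n]=s=snapshot(n);save(s,n+"0",k=1.5)
pickle.dump(d,open("s0.pkl","wb"))
E
```

```text
{'t': 0.0, 'joints': array([-1.19700690e+00,  2.60673268e-01, -1.39332187e-01,  1.17267746e+00,
       -3.07626709e-05,  1.57079510e+00]), 'qvel': array([ 0.00190232, -0.00033692, -0.00163613,  0.00142258,  0.00012378,
        0.00072524]), 'effort': array([-1.56298560e-03, -4.05674028e+01,  2.53923923e+01,  1.87259662e-02,
       -7.75056469e-05,  3.87587519e-06]), 'position': array([ 191.43295652, -488.09368543,  200.08452224]), 'tcp_rot': array([-9.24011754e-04,  9.82585407e-01,  1.85809119e-01, -1.90385449e-04]), 'ft_force': array([-0.21801257, -0.53251536,  0.59469885]), 'wrist_torque': array([-0.02317086, -0.00525322,  0.0002303 ]), 'grip_force': 0.0, 'gripper_width': 85.29083948473126}
```

View pics/top0.png

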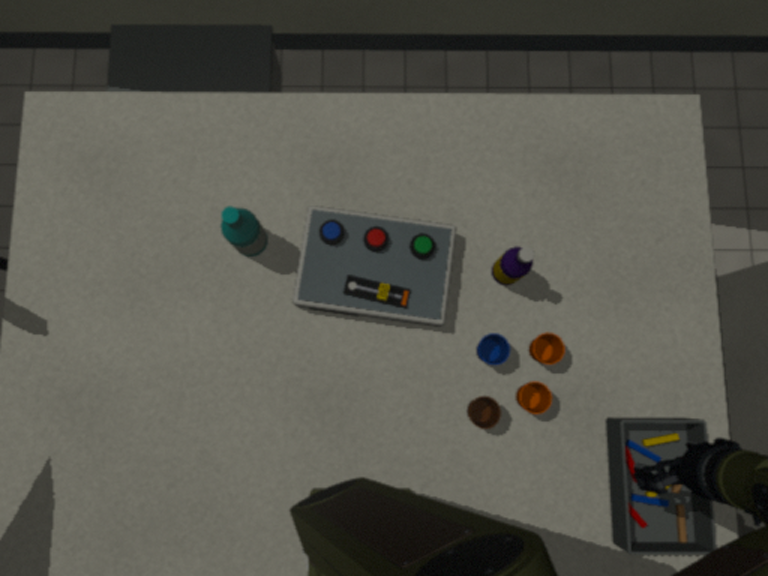

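View pics/side0.png

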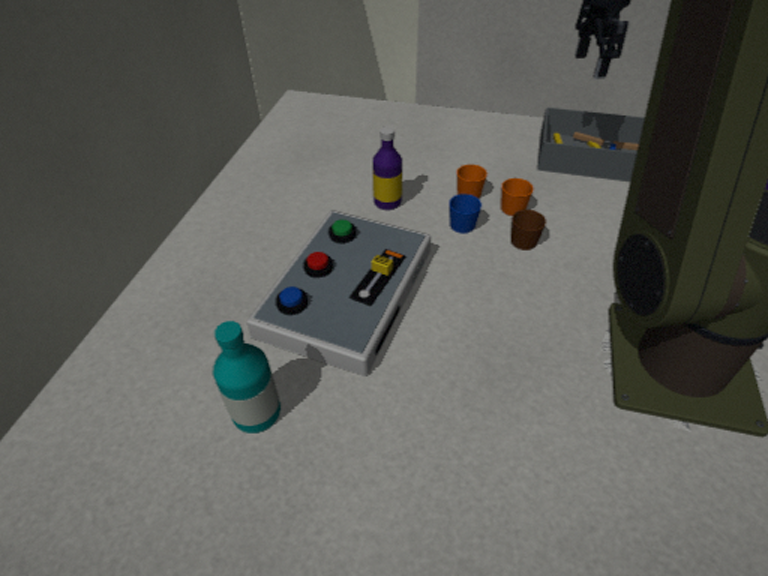

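The top picture (at 1.5×) shows the green key at (423,245), the red at (376,238) and the blue at (332,231). The yellow thumb is at (384,291), with the orange bar at (406,297) and the white dot at (351,286). The detergent is at (243,228), the purple bottle at (511,266) and the blue cup at (493,349).

Things that could be mistaken for the targets:
- **Yellow slide:** the purple bottle's yellow label (505,275) and the yellow tools in the box (660,440).
- **Green key:** the turquoise bottle (243,228).
- **Blue cup:** two orange cups and a brown one, plus the blue key.

I choose the yellow block on the black track and the green cap on the console.

```bash
cat > m.py <<'E'
from h import *
import pickle
d=pickle.load(open("s0.pkl","rb"))
# name: hue lo,hi, height, approx pixel (top), approx pixel(side)
T={"green":(45,75,73,(282,163),(228,153)),"red":(0,6,73,(251,158),(212,174)),"red2":(172,180,73,(251,158),(212,174)),"blue":(105,125,73,(221,154),(194,199)),
"yellow":(22,34,78.5,(256,194),(254,175)),"orange":(8,18,56,(271,198),(263,169)),"white":(0,180,56,(234,190),(243,196))}
for n,(a,b,z,pt,ps) in T.items():
  for cam,p in(("top",pt),("side",ps)):
    s=d[cam];hsv=cv2.cvtColor(s["frame"],cv2.COLOR_RGB2HSV)
    m=cv2.inRange(hsv,(a,110,50),(b,255,255)) if n!="white" else cv2.inRange(hsv,(0,0,130),(180,60,255))
    w=np.zeros_like(m);cv2.circle(w,p,14 if n!="white" else 6,255,-1);m&=w
    k,l,st,c=cv2.connectedComponentsWithStats(m)
    if k<2: print(n,cam,"none");continue
    i=1+np.argmax(st[1:,4]);u,v=c[i]
    print(n,cam,st[i],np.round([u,v],1),"plane",world(s,u,v,z).round(1),"depth",world(s,u,v).round(1))
    if n=="yellow" and cam=="top":
        ys,xs=np.where(l==i);P=np.array([world(s,x,y) for x,y in zip(xs,ys)]);P=P[P[:,2]>72];print("  top face",len(P),P.mean(0).round(1),P.min(0).round(1),P.max(0).round(1))
s=d["top"];z=cv2.Rodrigues(np.array(s["rvec"]))[0]
# console outline from depth
H,W=s["range_z"].shape
uu,vv=np.meshgrid(range(W),range(H));R=z;t=np.array(s["tvec"]).ravel()
ray=np.linalg.inv(s["intrinsics"])@np.stack([uu.ravel(),vv.ravel(),np.ones(H*W)])
P=(R.T@(ray*s["range_z"].ravel()-t[:,None])).T.reshape(H,W,3)
m=((P[:,:,2]>38)&(P[:,:,2]<85)).astype(np.uint8)
k,l,st,c=cv2.connectedComponentsWithStats(m);i=l[178,250];print(st[i])
Q=P[l==i];print("top z",np.median(Q[:,2]));print(cv2.minAreaRect(Q[:,:2].astype(np.float32)))
for n,(u,v) in dict(det=(160,152),stain=(340,177),cup=(329,232)).items():
    w=P[v-25:v+25,u-25:u+25].reshape(-1,3);w=w[w[:,2]>25];print(n,np.median(w,0).round(),w.min(0).round(),w.max(0).round())
save(s,"crop",(190,130,320,220),5)
E
python3 m.py
```

```text
green top [276 157  12  12 110] [281.5 162.7] plane [ 587.1 -122.1   73. ] depth [ 587.8 -122.4   70.2]
green side [221 146  13  11 108] [227.2 151.2] plane [ 584.2 -117.1   73. ] depth [ 584.7 -118.3   71.9]
red top [244 152  13  12 118] [250.2 157.7] plane [602.  -28.2  73. ] depth [601.5 -28.1  74.9]
red side [205 168  14  12 129] [211.1 173.4] plane [598.1 -23.3  73. ] depth [598.5 -24.3  71.9]
red2 top none
red2 side [204 172   1   2   2] [204.  172.5] plane [616.8 -22.1  73. ] depth [616.7 -22.1  73. ]
blue top [215 148  12  12 114] [220.4 153.3] plane [615.3  61.4  73. ] depth [615.7  61.5  71.7]
blue side [186 191  15  14 162] [193.2 197.3] plane [612.2  65.8  73. ] depth [611.6  66.8  74.2]
yellow top [251 188   9  13  83] [255.1 193.9] plane [491.  -42.7  78.5] depth [491.2 -42.8  77.2]
  top face 70 [489.1 -43.8  95.5] [312.3 -54.3  74.2] [ 508.5  -14.1 1190.6]
yellow side [247 170  15  14 142] [254.  176.3] plane [487.4 -32.7  78.5] depth [487.4 -33.   78.3]
orange top [267 193   6  11  41] [269.6 198.1] plane [481.9 -86.9  56. ] depth [482.  -86.9  55.5]
orange side [257 167  12   5  32] [262.2 169. ] plane [479.4 -87.6  56. ] depth [479.1 -86.4  57.1]
white top none
white side [241 194   4   3  12] [242.5 195. ] plane [504.7  15.6  56. ] depth [504.   17.8  58.4]
[ 196  137  109   80 6782]
top z 51.378819168908706
((553.075927734375, -28.466049194335938), (309.8058776855469, 211.23106384277344), 82.1423568725586)
det [599. 223. 130.] [312. -14.  26.] [ 645.  267. 1191.]
stain [ 537. -292.  116.] [ 312. -332.   26.] [ 575.  -14. 1191.]
cup [ 381. -278.   52.] [ 310. -337.   25.] [ 411.  -14. 1191.]
```

View pics/crop.png

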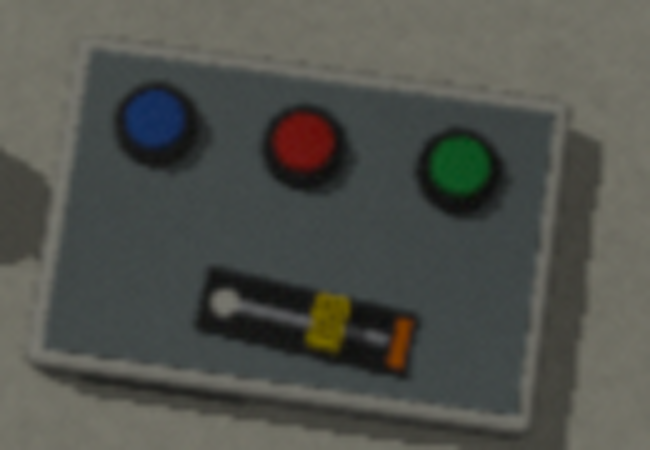

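The crop confirms it: the block sits between the orange bar on the right and the white dot on the left. The track is yawed about -12.7°, a bit more than the console. I'll shut the fingers and approach from high up.

```bash
cat > go.py <<'E'
from h import *
import sys
from scipy.spatial.transform import Rotation as Ro
def go(*ts,ang=77.3):
    o=arm.get_obs();q=o["tcp_rot"];R=Ro.from_quat([q[1],q[2],q[3],q[0]])
    a=np.radians(ang);X=np.array([np.cos(a),np.sin(a),0]);Z=np.array([0,0,-1.])
    G=Ro.from_matrix(np.c_[X,np.cross(Z,X),Z])
    tr=(R.inv()*G).as_rotvec(degrees=True)/60
    print("t",round(o["t"],2),"pos",o["position"].round(1),"F",o["ft_force"].round(2),"width",round(o["gripper_width"],1),"turn",tr.round(4))
    for p in ts: print(p,(R.inv().apply(np.array(p)-o["position"])/400).round(4))
E
python3 - <<'E'
from go import *
import pickle
s=pickle.load(open("s0.pkl","rb"))["top"]
dot=world(s,234.8,190.4,56);o=np.array([481.9,-86.9,56]);u=(dot-o)/np.linalg.norm(dot-o)
print("dot",dot,"u",u,np.degrees(np.arctan2(u[1],u[0])))
c=dot-50*u;print("centre",c,"block s",(np.array([491,-42.7,56])-c)@u)
for k in(-42,9):print(k,c+k*u)
b=(c-42*u)
go((191.4,-488,300),(b[0],b[1],300),(b[0],b[1],100))
E
```

```text
dot [505.18088119  17.84472542  56.        ] u [0.21696843 0.97617862 0.        ] 77.46896362967354
centre [494.33245975 -30.96420565  56.        ] block s -12.179270103844328
-42 [485.21978574 -71.96370775  56.        ]
9 [496.28517561 -22.17859806  56.        ]
t 0.1 pos [ 191.4 -488.1  200.2] F [-0.28  0.41 -0.32] width 85.2 turn [-1.600e-03 -8.000e-04 -9.314e-01]
(191.4, -488, 300) [ 0.     -0.0008 -0.2496]
(np.float64(485.21978573539946), np.float64(-71.96370775026043), 300) [ 1.0636 -0.7008 -0.2484]
(np.float64(485.21978573539946), np.float64(-71.96370775026043), 100) [ 1.0637 -0.6999  0.2516]
```

Request:
{"api": "arm_command", "payload": {"targets": [{"xyz": [0, 0, -0.12], "turn": [0, 0, 0], "fingers": 0}, {"xyz": [0, 0, -0.25], "turn": [0, 0, 0], "fingers": 0}, {"xyz": [0.1, -0.07, -0.25], "turn": [0, 0, -0.1], "fingers": 0}, {"xyz": [0.2, -0.13, -0.25], "turn": [0, 0, -0.2], "fingers": 0}, {"xyz": [0.3, -0.2, -0.25], "turn": [0, 0, -0.3], "fingers": 0}, {"xyz": [0.4, -0.27, -0.25], "turn": [0, 0, -0.4], "fingers": 0}, {"xyz": [0.5, -0.33, -0.25], "turn": [0, 0, -0.5], "fingers": 0}, {"xyz": [0.6, -0.4, -0.25], "turn": [0, 0, -0.6], "fingers": 0}, {"xyz": [0.7, -0.47, -0.25], "turn": [0, 0, -0.7], "fingers": 0}, {"xyz": [0.8, -0.53, -0.25], "turn": [0, 0, -0.8], "fingers": 0}, {"xyz": [0.9, -0.6, -0.25], "turn": [0, 0, -0.9], "fingers": 0}, {"xyz": [1.0, -0.67, -0.25], "turn": [0, 0, -0.93], "fingers": 0}, {"xyz": [1.0, -0.67, -0.25], "turn": [0, 0, -0.93], "fingers": 0}, {"xyz": [1.0, -0.67, -0.25], "turn": [0, 0, -0.93], "fingers": 0}, {"xyz": [1.0, -0.67, -0.25], "turn": [0, 0, -0.93], "fingers": 0}]}}

```text
t: 1.6
position: [465.4, -93.8, 300.6]
tcp_rot: [-0.0, 0.782, 0.624, -0.001]
ft_force: [-0.5, -0.3, 0.8]
gripper_width: 0.0
grip_force: 0.0
```

```bash
python3 -c "
from go import *
go((485.2,-72,300),(485.2,-72,110),(485.2,-72,63),ang=77.4)"
```

```text
t 1.6 pos [465.4 -93.8 300.6] F [-0.54 -0.29  0.78] width 0.0 turn [-0.0011  0.0005 -0.0039]
(485.2, -72, 300) [0.0641 0.036  0.0015]
(485.2, -72, 110) [0.0644 0.0366 0.4765]
(485.2, -72, 63) [0.0645 0.0367 0.594 ]
```

Lower to about z=110 first, then check with a picture.

Request:
{"api": "arm_command", "payload": {"targets": [{"xyz": [0.064, 0.036, 0.1], "turn": [0, 0, -0.004], "fingers": 0}, {"xyz": [0.064, 0.036, 0.2], "turn": [0, 0, -0.004], "fingers": 0}, {"xyz": [0.064, 0.036, 0.3], "turn": [0, 0, -0.004], "fingers": 0}, {"xyz": [0.064, 0.036, 0.4], "turn": [0, 0, -0.004], "fingers": 0}, {"xyz": [0.064, 0.036, 0.49], "turn": [0, 0, -0.004], "fingers": 0}, {"xyz": [0.064, 0.036, 0.49], "turn": [0, 0, -0.004], "fingers": 0}, {"xyz": [0.064, 0.036, 0.49], "turn": [0, 0, -0.004], "fingers": 0}]}}

```text
t: 2.3
position: [485.1, -72.6, 105.3]
tcp_rot: [-0.0, 0.781, 0.625, -0.0]
ft_force: [0.1, 0.4, 0.3]
gripper_width: -0.2
grip_force: 0.0
```

```bash
python3 -c "
from go import *
go((485.2,-72,63),ang=77.4)
save(snapshot('side'),'side1',(160,90,320,210),5)"
```

```text
t 2.3 pos [485.1 -72.6 105.3] F [0.08 0.45 0.28] width -0.2 turn [-0.0011  0.0002 -0.0014]
(485.2, -72, 63) [ 0.0016 -0.      0.1059]
```

View pics/side1.png

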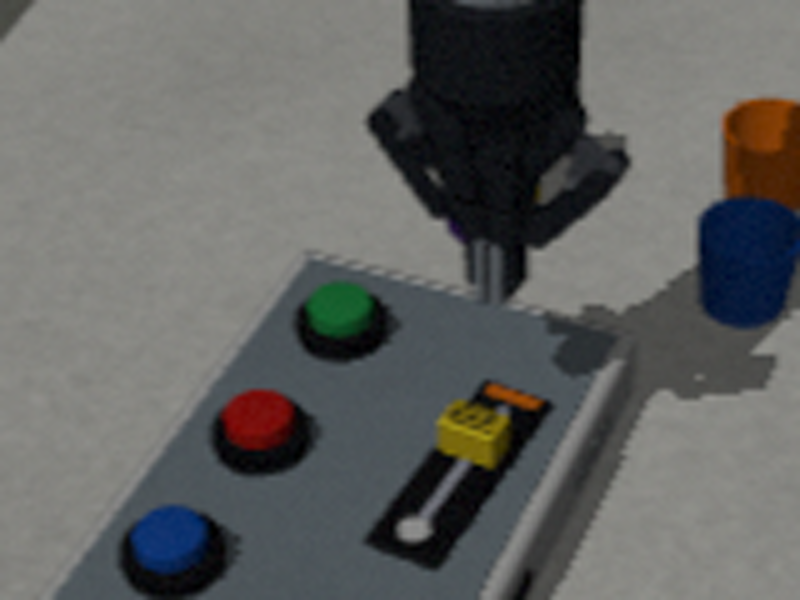

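The fingertips (495,295) hang above the bar end of the track, behind the yellow block (475,435), and the keys are well clear. Descend and push most of the way.

Request:
{"api": "arm_command", "payload": {"targets": [{"xyz": [0, 0, 0.05], "turn": [0, 0, 0], "fingers": 0}, {"xyz": [0, 0, 0.08], "turn": [0, 0, 0], "fingers": 0}, {"xyz": [0, 0, 0.105], "turn": [0, 0, 0], "fingers": 0}, {"xyz": [0, 0, 0.105], "turn": [0, 0, 0], "fingers": 0}, {"xyz": [0, 0, 0.105], "turn": [0, 0, 0], "fingers": 0}]}}

```text
t: 2.85
position: [486.9, -71.7, 64.1]
tcp_rot: [0.001, 0.78, 0.626, 0.001]
ft_force: [0.5, -0.0, 0.8]
gripper_width: 0.2
grip_force: 0.0
```

Request:
{"api": "arm_command", "payload": {"targets": [{"xyz": [0.01, 0, 0], "turn": [0, 0, 0], "fingers": 0}, {"xyz": [0.02, 0, 0], "turn": [0, 0, 0], "fingers": 0}, {"xyz": [0.03, 0, 0], "turn": [0, 0, 0], "fingers": 0}, {"xyz": [0.04, 0, 0], "turn": [0, 0, 0], "fingers": 0}, {"xyz": [0.05, 0, 0], "turn": [0, 0, 0], "fingers": 0}, {"xyz": [0.06, 0, 0], "turn": [0, 0, 0], "fingers": 0}, {"xyz": [0.07, 0, 0], "turn": [0, 0, 0], "fingers": 0}, {"xyz": [0.08, 0, 0], "turn": [0, 0, 0], "fingers": 0}, {"xyz": [0.09, 0, 0], "turn": [0, 0, 0], "fingers": 0}, {"xyz": [0.1, 0, 0], "turn": [0, 0, 0], "fingers": 0}, {"xyz": [0.105, 0, 0], "turn": [0, 0, 0], "fingers": 0}, {"xyz": [0.11, 0, 0], "turn": [0, 0, 0], "fingers": 0}, {"xyz": [0.11, 0, 0], "turn": [0, 0, 0], "fingers": 0}]}}

```text
t: 4.15
position: [495.5, -28.3, 62.9]
tcp_rot: [0.0, 0.78, 0.626, 0.0]
ft_force: [-0.0, 0.3, -0.3]
gripper_width: 0.1
grip_force: 0.0
```

```bash
python3 -c "
from go import *
go((495.8,-24.1,63),ang=77.4)
save(snapshot('side'),'side2',(160,90,320,210),5)"
```

```text
t 4.15 pos [495.5 -28.3  62.9] F [-0.    0.35 -0.32] width 0.1 turn [ 0.0001 -0.      0.0012]
(495.8, -24.1, 63) [ 0.0103 -0.0016 -0.0002]
```

View pics/side2.png

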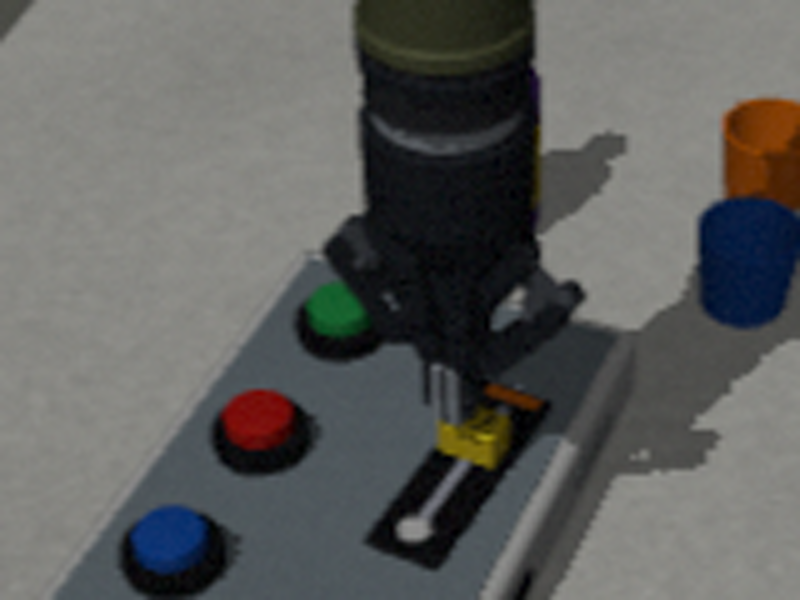

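The block (475,435) hasn't moved and there's no force on it, which doesn't fit the numbers. I'll check the TCP projection against the picture, along with the finger's real position from depth.

```bash
python3 - <<'E'
from go import *
for cam in("side","top"):
    s=snapshot(cam);K=s["intrinsics"]
    pr=lambda p:cv2.projectPoints(np.array([p],float),np.array(s["rvec"]),np.array(s["tvec"]),K,None)[0].ravel().round(1)
    p=arm.get_obs()["position"]
    print(cam,"tcp",pr(p),"tcp+30up",pr(p+[0,0,30]),"block",pr((491,-42.7,78.5)),"dot",pr((505,17.8,56)),"cam",(-cv2.Rodrigues(np.array(s["rvec"]))[0].T@np.array(s["tvec"]).ravel()).round())
    hsv=cv2.cvtColor(s["frame"],cv2.COLOR_RGB2HSV)
    m=cv2.inRange(hsv,(22,110,50),(34,255,255));w=np.zeros_like(m);cv2.circle(w,(254,175) if cam=="side" else (256,194),18,255,-1);m&=w
    ys,xs=np.where(m)
    if len(xs):
        P=np.array([world(s,x,y) for x,y in zip(xs,ys)]);print(len(P),np.median(P,0).round(1),P.min(0).round(),P.max(0).round(),xs.mean(),ys.mean())
    if cam=="side":
        for v in range(160,178,3):
            for u in range(244,264,3): print(u,v,s["frame"][v,u],world(s,u,v).round())
    save(s,cam+"3",(200,130,320,220),6)
E
```

```text
side tcp [250.6 181.4] tcp+30up [250.4 172.7] block [253.6 173.4] dot [242.1 195.6] cam [324. 578. 682.]
109 [484.7 -34.4  72.9] [324. -74.  54.] [507. 578. 682.] 254.55963302752295 177.52293577981652
244 160 [14 19 24] [507. -18. 141.]
247 160 [20 21 24] [500. -19. 141.]
250 160 [15 19 22] [492. -16. 145.]
253 160 [16 16 21] [484. -14. 149.]
256 160 [17 16 21] [324. 578. 682.]
259 160 [17 20 23] [469. -10. 156.]
262 160 [15 19 23] [462.  -9. 158.]
244 163 [55 58 63] [510. -26. 124.]
247 163 [ 95 100 104] [501. -21. 130.]
250 163 [32 36 40] [492. -14. 138.]
253 163 [16 18 20] [485. -16. 137.]
256 163 [16 16 18] [477. -13. 142.]
259 163 [16 18 20] [469. -11. 145.]
262 163 [36 40 44] [ 487. -119.   49.]
244 166 [58 62 67] [510. -24. 116.]
247 166 [76 79 85] [500. -18. 123.]
250 166 [80 84 88] [493. -17. 126.]
253 166 [ 2  9 12] [486. -20. 124.]
256 166 [ 8  9 13] [481. -30. 117.]
259 166 [40 37 37] [ 492. -104.   50.]
262 166 [43 47 51] [ 484. -106.   50.]
244 169 [63 70 73] [510. -25. 105.]
247 169 [86 90 94] [501. -18. 114.]
250 169 [86 90 95] [492. -16. 117.]
253 169 [18 23 24] [486. -20. 114.]
256 169 [ 6  9 14] [481. -29. 108.]
259 169 [60 30  2] [487. -82.  60.]
262 169 [81 38  3] [480. -86.  57.]
244 172 [80 89 92] [525. -70.  52.]
247 172 [86 91 96] [501. -18. 103.]
250 172 [81 85 90] [493. -15. 108.]
253 172 [22 21 25] [486. -19. 105.]
256 172 [58 50 11] [486. -48.  80.]
259 172 [55 52 38] [485. -74.  57.]
262 172 [14 15 17] [477. -77.  55.]
244 175 [79 88 91] [522. -60.  50.]
247 175 [99 95 64] [506. -35.  77.]
250 175 [110  99  10] [498. -35.  78.]
253 175 [77 66 11] [491. -36.  79.]
256 175 [60 51  5] [484. -38.  79.]
259 175 [79 69  7] [476. -38.  81.]
262 175 [24 19 11] [474. -63.  58.]
top tcp [250.2 193.3] tcp+30up [250.4 191.6] block [255.1 193.9] dot [234.8 190.5] cam [ 312.  -14. 1191.]
93 [391.9 -27.5 658.7] [312. -47. 633.] [ 429.   -8. 1191.] 255.5268817204301 197.31182795698925
```

View pics/top3.png

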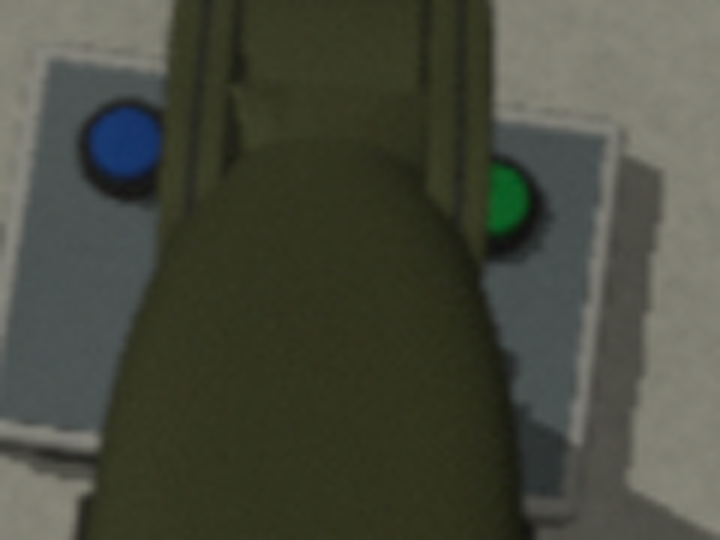

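The top view is blocked by the arm. The side depth is the useful one: the finger's front face ends near z≈103 at (250,172), where the reported TCP z is 63, so the fingers passed over the block. I'll compare the start picture and a finer scan to get the true tip offset.

```bash
python3 - <<'E'
from go import *
import pickle
def cloud(s):
    H,W=s["range_z"].shape;uu,vv=np.meshgrid(range(W),range(H));R=cv2.Rodrigues(np.array(s["rvec"]))[0];t=np.array(s["tvec"]).ravel()
    ray=np.linalg.inv(s["intrinsics"])@np.stack([uu.ravel(),vv.ravel(),np.ones(H*W)])
    P=(R.T@(ray*s["range_z"].ravel()-t[:,None])).T;return P[s["range_z"].ravel()>0]
for nm,s,p in(("start",pickle.load(open("s0.pkl","rb"))["side"],np.array([191.4,-488,200])),("now",snapshot("side"),arm.get_obs()["position"])):
    P=cloud(s);d=P-p
    for r in(25,60):
        Q=P[(np.hypot(d[:,0],d[:,1])<r)&(P[:,2]>84)]
        print(nm,r,p.round(),"lowest z",np.sort(Q[:,2])[:8].round(),"count",len(Q))
        if len(Q):
            L=Q[Q[:,2]<np.sort(Q[:,2])[0]+8];print(L[:6].round())
P=cloud(snapshot("top"));
o=arm.get_obs();print(o["joints"],o["position"])
E
```

```text
start 25 [ 191. -488.  200.] lowest z [302. 305. 305. 305. 306. 306. 307. 307.] count 127
[[ 206. -496.  308.]
 [ 204. -489.  310.]
 [ 205. -495.  306.]
 [ 203. -492.  307.]
 [ 203. -489.  305.]
 [ 201. -482.  308.]]
start 60 [ 191. -488.  200.] lowest z [244. 244. 245. 245. 245. 245. 245. 245.] count 907
[[ 218. -529.  250.]
 [ 216. -526.  252.]
 [ 213. -528.  251.]
 [ 210. -530.  250.]
 [ 204. -534.  249.]
 [ 201. -531.  251.]]
now 25 [495. -29.  63.] lowest z [ 93.  96.  96.  98.  99.  99.  99. 100.] count 580
[[484. -29. 101.]
 [504. -20.  98.]
 [501. -19.  99.]
 [498. -18. 101.]
 [499. -20.  96.]
 [496. -16. 100.]]
now 60 [495. -29.  63.] lowest z [ 93.  96.  96.  98.  99.  99.  99. 100.] count 7322
[[484. -29. 101.]
 [504. -20.  98.]
 [501. -19.  99.]
 [498. -18. 101.]
 [499. -20.  96.]
 [496. -16. 100.]]
[-5.75868546e-02  3.14742146e-01 -4.48460157e-01  8.07647823e-01
 -2.99993927e-05  1.73233682e+00] [495.42164668 -28.57189473  62.90673346]
```

Both poses agree: the real tips sit about 32 mm above the reported TCP (start 245 against 213, now ~96 against 63). I'll apply that offset from here. Next I back off behind the block, lower so the tips reach about z≈66, and check the force.

Request:
{"api": "arm_command", "payload": {"targets": [{"xyz": [-0.04, 0, 0], "turn": [0, 0, 0], "fingers": 0}, {"xyz": [-0.08, 0, 0], "turn": [0, 0, 0], "fingers": 0}, {"xyz": [-0.11, 0, 0], "turn": [0, 0, 0], "fingers": 0}, {"xyz": [-0.11, 0, 0], "turn": [0, 0, 0], "fingers": 0}, {"xyz": [-0.11, 0, 0.02], "turn": [0, 0, 0], "fingers": 0}, {"xyz": [-0.11, 0, 0.04], "turn": [0, 0, 0], "fingers": 0}, {"xyz": [-0.11, 0, 0.055], "turn": [0, 0, 0], "fingers": 0}, {"xyz": [-0.11, 0, 0.065], "turn": [0, 0, 0], "fingers": 0}, {"xyz": [-0.11, 0, 0.07], "turn": [0, 0, 0], "fingers": 0}, {"xyz": [-0.11, 0, 0.07], "turn": [0, 0, 0], "fingers": 0}, {"xyz": [-0.11, 0, 0.07], "turn": [0, 0, 0], "fingers": 0}]}}

```text
t: 5.5
position: [486.1, -71.3, 35.0]
tcp_rot: [0.0, 0.78, 0.626, 0.0]
ft_force: [0.1, -1.1, 0.3]
gripper_width: 0.3
grip_force: 0.0
```

```bash
python3 -c "
from go import *
go((485.2,-72,31),ang=77.4)
save(snapshot('side'),'side4',(160,90,320,210),5)"
```

```text
t 5.5 pos [486.1 -71.3  35. ] F [ 0.12 -1.05  0.35] width 0.3 turn [ 0.0002 -0.      0.0011]
(485.2, -72, 31) [-0.0021 -0.0019  0.0099]
```

View pics/side4.png

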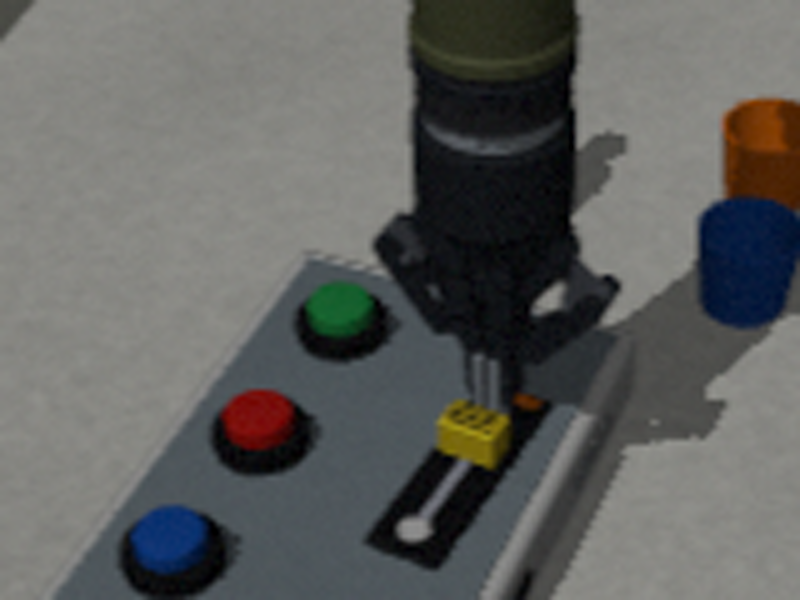

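The fingers (488,385) now stand directly behind the block (475,435) with tips below its top, and the contact force is nil. Push along the track.

Request:
{"api": "arm_command", "payload": {"targets": [{"xyz": [0.01, 0, 0], "turn": [0, 0, 0], "fingers": 0}, {"xyz": [0.02, 0, 0], "turn": [0, 0, 0], "fingers": 0}, {"xyz": [0.03, 0, 0], "turn": [0, 0, 0], "fingers": 0}, {"xyz": [0.04, 0, 0], "turn": [0, 0, 0], "fingers": 0}, {"xyz": [0.05, 0, 0], "turn": [0, 0, 0], "fingers": 0}, {"xyz": [0.06, 0, 0], "turn": [0, 0, 0], "fingers": 0}, {"xyz": [0.07, 0, 0], "turn": [0, 0, 0], "fingers": 0}, {"xyz": [0.08, 0, 0], "turn": [0, 0, 0], "fingers": 0}, {"xyz": [0.09, 0, 0], "turn": [0, 0, 0], "fingers": 0}, {"xyz": [0.1, 0, 0], "turn": [0, 0, 0], "fingers": 0}, {"xyz": [0.105, 0, 0], "turn": [0, 0, 0], "fingers": 0}, {"xyz": [0.11, 0, 0], "turn": [0, 0, 0], "fingers": 0}, {"xyz": [0.11, 0, 0], "turn": [0, 0, 0], "fingers": 0}]}}

```text
t: 6.85
position: [495.3, -28.0, 34.8]
tcp_rot: [-0.0, 0.78, 0.626, 0.0]
ft_force: [1.0, -0.1, 0.3]
gripper_width: -0.0
grip_force: 0.1
```

Request:
{"api": "arm_command", "payload": {"targets": [{"xyz": [0.004, 0, 0], "turn": [0, 0, 0], "fingers": 0}, {"xyz": [0.008, 0, 0], "turn": [0, 0, 0], "fingers": 0}, {"xyz": [0.01, 0, 0], "turn": [0, 0, 0], "fingers": 0}, {"xyz": [0.01, 0, 0], "turn": [0, 0, 0], "fingers": 0}]}}

```text
t: 7.25
position: [496.1, -24.4, 34.8]
tcp_rot: [-0.0, 0.78, 0.626, -0.0]
ft_force: [-0.1, -1.0, -0.0]
gripper_width: 0.0
grip_force: 0.5
```

```bash
cat > blk.py <<'E'
from go import *
s=snapshot("side");go((496.3,-22.2,35),ang=77.4)
hsv=cv2.cvtColor(s["frame"],cv2.COLOR_RGB2HSV);m=cv2.inRange(hsv,(22,110,50),(34,255,255));m[:140]=0;m[215:]=0;m[:,:225]=0;m[:,275:]=0
ys,xs=np.where(m);P=np.array([world(s,x,y) for x,y in zip(xs,ys)]);P=P[(P[:,2]<90)&(P[:,2]>75)]
print(len(xs),xs.mean(),ys.mean(),"top",P.mean(0).round(1),P.min(0).round(),P.max(0).round(),"s range",np.percentile((P[:,:2]-[494.3,-31])@[.217,.976],[5,50,95]).round(1))
import sys
if len(sys.argv)>1: save(s,sys.argv[1],(160,90,320,210),5)
E
python3 blk.py
```

```text
t 7.3 pos [496.1 -24.4  34.8] F [-0.54 -1.12  0.63] width -0.0 turn [-0.0006 -0.0002  0.0011]
(496.3, -22.2, 35) [ 0.0054 -0.0006 -0.0005]
152 246.69736842105263 186.34868421052633 top [498.5  -1.4  78.9] [483. -14.  75.] [515.  11.  82.] s range [19.7 30.3 38. ]
```

Request:
{"api": "arm_command", "payload": {"targets": [{"xyz": [0.0025, 0, 0], "turn": [0, 0, 0], "fingers": 0}, {"xyz": [0.005, 0, 0], "turn": [0, 0, 0], "fingers": 0}, {"xyz": [0.0075, 0, 0], "turn": [0, 0, 0], "fingers": 0}, {"xyz": [0.0075, 0, 0], "turn": [0, 0, 0], "fingers": 0}]}}

```text
t: 7.7
position: [496.4, -23.1, 34.8]
tcp_rot: [0.001, 0.78, 0.625, -0.002]
ft_force: [-1.9, -5.6, 0.9]
gripper_width: -0.1
grip_force: 3.1
```

```bash
python3 blk.py
```

```text
t 7.75 pos [496.4 -23.1  34.8] F [-1.18 -6.17  1.08] width -0.1 turn [-0.0004  0.0033  0.0002]
(496.3, -22.2, 35) [ 0.0022 -0.0006 -0.0004]
156 246.69871794871796 186.6602564102564 top [ 4.985e+02 -4.000e-01  7.870e+01] [483. -13.  75.] [515.  11.  83.] s range [20.8 31.6 39.2]
```

The force rose to 6 N and motion stopped, so this is the end stop. Back off, rise and check.

Request:
{"api": "arm_command", "payload": {"targets": [{"xyz": [-0.02, 0, 0], "turn": [0, 0, 0], "fingers": 0}, {"xyz": [-0.05, 0, 0], "turn": [0, 0, 0], "fingers": 0}, {"xyz": [-0.05, 0, -0.1], "turn": [0, 0, 0], "fingers": 0}, {"xyz": [-0.05, 0, -0.2], "turn": [0, 0, 0], "fingers": 0}, {"xyz": [-0.05, 0, -0.2], "turn": [0, 0, 0], "fingers": 0}, {"xyz": [-0.05, 0, -0.2], "turn": [0, 0, 0], "fingers": 0}]}}

```text
t: 8.35
position: [493.7, -41.5, 115.9]
tcp_rot: [0.001, 0.78, 0.625, 0.001]
ft_force: [-0.0, 0.4, -0.5]
gripper_width: 0.1
grip_force: 0.0
```

```bash
python3 blk.py side5; python3 -c "
from go import *
go((586.5,-120.5,115),(586.5,-120.5,55),ang=77.4)"
```

```text
t 8.4 pos [492.4 -41.4 114.7] F [ 0.23 -0.04 -0.17] width 0.4 turn [ 0.     -0.0005  0.0006]
(496.3, -22.2, 35) [ 0.0488 -0.001   0.1992]
155 246.74193548387098 186.68387096774194 top [ 4.988e+02 -4.000e-01  7.880e+01] [483. -13.  75.] [514.   9.  82.] s range [21.6 30.4 38.7]
t 8.4 pos [492.4 -41.4 114.7] F [ 0.23 -0.04 -0.17] width 0.4 turn [ 0.     -0.0005  0.0006]
(586.5, -120.5, 115) [-0.1419  0.2726 -0.0009]
(586.5, -120.5, 55) [-0.142   0.2726  0.1491]
```

View pics/side5.png

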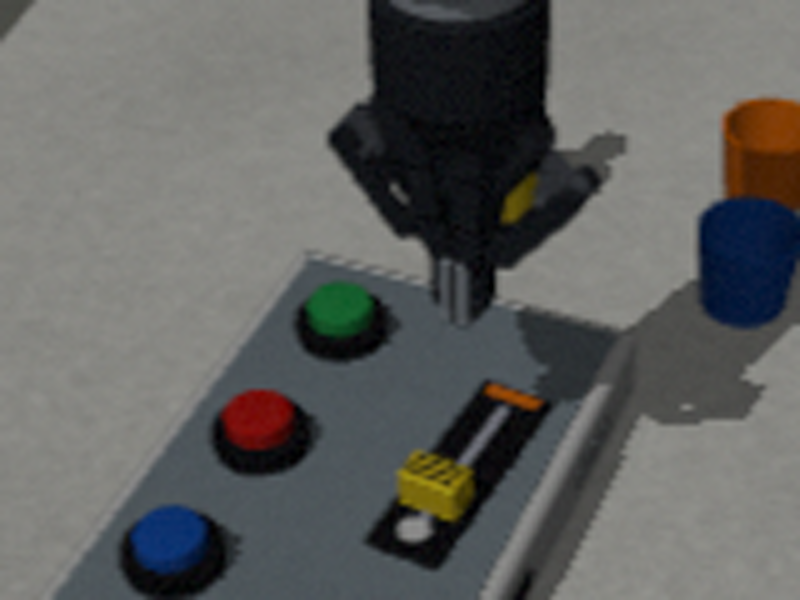

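The block (436,485) now stands right beside the white dot (412,528), which is its open end. Move over the green key, with tips about 20 mm above the cap.

Request:
{"api": "arm_command", "payload": {"targets": [{"xyz": [-0.05, 0.09, 0], "turn": [0, 0, 0], "fingers": 0}, {"xyz": [-0.1, 0.18, 0], "turn": [0, 0, 0], "fingers": 0}, {"xyz": [-0.142, 0.272, 0], "turn": [0, 0, 0], "fingers": 0}, {"xyz": [-0.142, 0.272, 0.07], "turn": [0, 0, 0], "fingers": 0}, {"xyz": [-0.142, 0.272, 0.13], "turn": [0, 0, 0], "fingers": 0}, {"xyz": [-0.142, 0.272, 0.13], "turn": [0, 0, 0], "fingers": 0}, {"xyz": [-0.142, 0.272, 0.13], "turn": [0, 0, 0], "fingers": 0}]}}

```text
t: 9.1
position: [584.8, -119.9, 61.4]
tcp_rot: [-0.002, 0.78, 0.626, -0.001]
ft_force: [0.2, 0.0, 0.6]
gripper_width: 0.4
grip_force: 0.0
```

```bash
python3 blk.py side6; python3 -c "
from go import *
go((586.5,-120.5,45),ang=77.4)"
```

```text
t 9.15 pos [ 586.  -120.1   62.7] F [ 0.47 -0.17  0.04] width 0.3 turn [-0.0012 -0.0001  0.0011]
(496.3, -22.2, 35) [ 0.1901 -0.2719  0.0695]
155 246.74193548387098 186.68387096774194 top [ 4.986e+02 -2.000e-01  7.880e+01] [483. -11.  76.] [514.  10.  81.] s range [21.9 30.9 39.6]
t 9.15 pos [ 586.  -120.1   62.7] F [ 0.47 -0.17  0.04] width 0.3 turn [-0.0012 -0.0001  0.0011]
(586.5, -120.5, 45) [-0.0008  0.0015  0.0442]
```

View pics/side6.png

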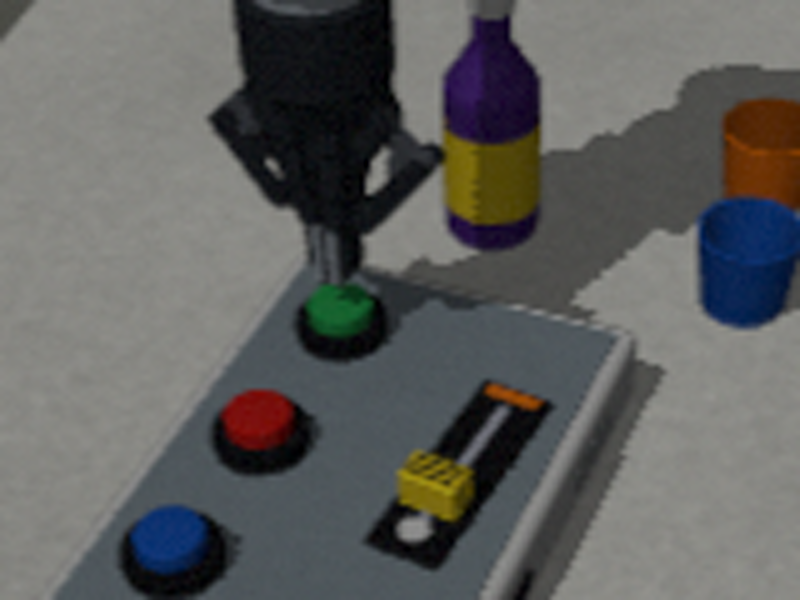

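The fingertips (330,280) hang over the green cap (340,310) and are clear of everything else. Now descend gently.

Request:
{"api": "arm_command", "payload": {"targets": [{"xyz": [0, 0, 0.015], "turn": [0, 0, 0], "fingers": 0}, {"xyz": [0, 0, 0.03], "turn": [0, 0, 0], "fingers": 0}, {"xyz": [0, 0, 0.04], "turn": [0, 0, 0], "fingers": 0}, {"xyz": [0, 0, 0.045], "turn": [0, 0, 0], "fingers": 0}, {"xyz": [0, 0, 0.045], "turn": [0, 0, 0], "fingers": 0}]}}

```text
t: 9.65
position: [586.2, -120.1, 44.6]
tcp_rot: [-0.0, 0.78, 0.626, -0.0]
ft_force: [-0.6, -0.7, -0.5]
gripper_width: -0.1
grip_force: 0.0
```

Request:
{"api": "arm_command", "payload": {"targets": [{"xyz": [0, 0, 0.0025], "turn": [0, 0, 0], "fingers": 0}, {"xyz": [0, 0, 0.005], "turn": [0, 0, 0], "fingers": 0}, {"xyz": [0, 0, 0.0075], "turn": [0, 0, 0], "fingers": 0}, {"xyz": [0, 0, 0.0075], "turn": [0, 0, 0], "fingers": 0}]}}

```text
t: 10.05
position: [586.8, -120.2, 42.1]
tcp_rot: [0.0, 0.78, 0.626, 0.0]
ft_force: [-0.7, 0.5, 0.9]
gripper_width: -0.1
grip_force: 0.8
```

Request:
{"api": "arm_command", "payload": {"targets": [{"xyz": [0, 0, 0.0025], "turn": [0, 0, 0], "fingers": 0}, {"xyz": [0, 0, 0.005], "turn": [0, 0, 0], "fingers": 0}, {"xyz": [0, 0, 0.0075], "turn": [0, 0, 0], "fingers": 0}, {"xyz": [0, 0, 0.0075], "turn": [0, 0, 0], "fingers": 0}]}}

```text
t: 10.45
position: [586.7, -120.3, 39.0]
tcp_rot: [0.0, 0.78, 0.626, 0.0]
ft_force: [-0.3, 0.2, 3.8]
gripper_width: -0.1
grip_force: 1.6
```

Request:
{"api": "arm_command", "payload": {"targets": [{"xyz": [0, 0, 0.0025], "turn": [0, 0, 0], "fingers": 0}, {"xyz": [0, 0, 0.005], "turn": [0, 0, 0], "fingers": 0}, {"xyz": [0, 0, 0.0075], "turn": [0, 0, 0], "fingers": 0}, {"xyz": [0, 0, 0.0075], "turn": [0, 0, 0], "fingers": 0}]}}

```text
t: 10.85
position: [586.7, -120.3, 36.0]
tcp_rot: [0.0, 0.78, 0.626, 0.0]
ft_force: [-0.5, 0.6, 4.9]
gripper_width: -0.2
grip_force: 2.3
```

Request:
{"api": "arm_command", "payload": {"targets": [{"xyz": [0, 0, 0.0025], "turn": [0, 0, 0], "fingers": 0}, {"xyz": [0, 0, 0.005], "turn": [0, 0, 0], "fingers": 0}, {"xyz": [0, 0, 0.005], "turn": [0, 0, 0], "fingers": 0}]}}

```text
t: 11.15
position: [586.8, -120.3, 35.5]
tcp_rot: [0.0, 0.78, 0.626, 0.0]
ft_force: [-4.2, 1.0, 13.3]
gripper_width: -0.2
grip_force: 6.6
```

The force jumped to 13 N with motion stopped, so the key is fully down. Hold briefly, then rise clear.

Request:
{"api": "arm_command", "payload": {"targets": [{"xyz": [0, 0, 0], "turn": [0, 0, 0], "fingers": 0}, {"xyz": [0, 0, -0.01], "turn": [0, 0, 0], "fingers": 0}, {"xyz": [0, 0, -0.03], "turn": [0, 0, 0], "fingers": 0}, {"xyz": [0, 0, -0.1], "turn": [0, 0, 0], "fingers": 0}, {"xyz": [0, 0, -0.2], "turn": [0, 0, 0], "fingers": 0}, {"xyz": [0, 0, -0.3], "turn": [0, 0, 0], "fingers": 0}, {"xyz": [0, 0, -0.4], "turn": [0, 0, 0], "fingers": 0}, {"xyz": [0, 0, -0.45], "turn": [0, 0, 0], "fingers": 0}, {"xyz": [0, 0, -0.45], "turn": [0, 0, 0], "fingers": 0}, {"xyz": [0, 0, -0.45], "turn": [0, 0, 0], "fingers": 0}, {"xyz": [0, 0, -0.45], "turn": [0, 0, 0], "fingers": 0}]}}

```text
t: 12.25
position: [585.2, -119.9, 211.8]
tcp_rot: [-0.001, 0.78, 0.626, -0.001]
ft_force: [-0.4, -0.7, 0.5]
gripper_width: -0.1
grip_force: 0.0
```

```bash
python3 blk.py side7; python3 - <<'E'
from h import *
s=snapshot("side");m=cv2.inRange(cv2.cvtColor(s["frame"],cv2.COLOR_RGB2HSV),(45,110,40),(75,255,255));ys,xs=np.where(m[130:175,205:250]);P=np.array([world(s,x+205,y+130) for x,y in zip(xs,ys)]);print(len(P),np.median(P,0),np.percentile(P[:,2],80))
E
```

```text
t 12.3 pos [ 585.2 -120.   211.7] F [0.25 0.36 0.37] width 0.2 turn [-0.0039  0.0001  0.0009]
(496.3, -22.2, 35) [ 0.1903 -0.2682  0.4429]
154 246.74025974025975 186.64285714285714 top [4.983e+02 1.000e-01 7.880e+01] [483. -14.  75.] [514.  11.  81.] s range [21.5 31.6 39.2]
115 [ 584.15053568 -116.73719706   72.8562844 ] 74.08986864863577
```

View pics/side7.png

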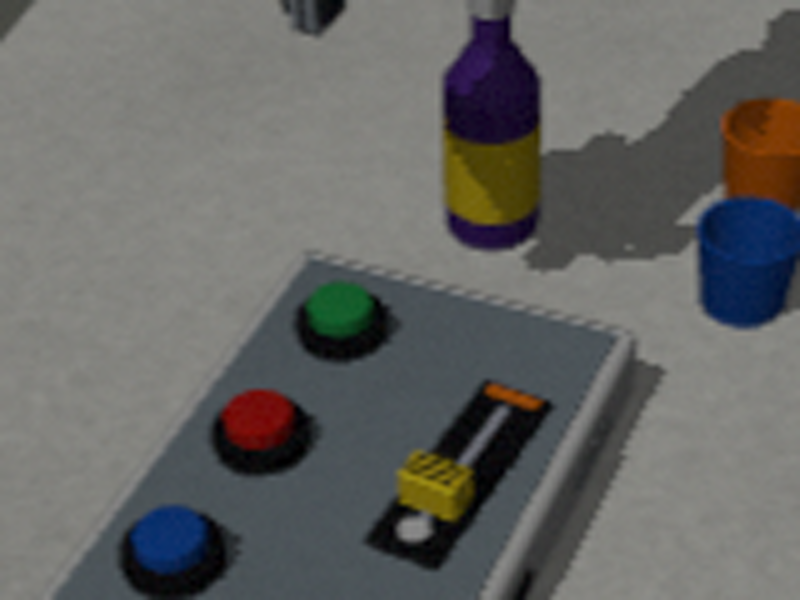

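The green cap (340,310) is back up at z≈73, the slide (436,485) is at its open end, the purple bottle and the blue cup are where they were, and the hand is clear above. Handing in.

```bash
python3 -c "
from station import ticket
print(ticket.job_done())"
```

```text
the job is handed in; nothing more can be done
None
```

I handed the job in with the child lock pushed to its end stop, the green key pressed fully down at about 13 N and back up, and the hand clear; the hand-in returned no verdict.

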